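Bring the blue-capped sample round to the carousel's port and put it on the balance

TASK

The blue-capped sample jar is due for weighing. Turn the covered sample carousel (its knob is on top) until that jar stands centrally in the open port of the clear cover, then lift it straight out and set it down gently, upright, in the middle of the balance pan. Leave the white-capped jars seated in their pockets and do not disturb the other things on the bench.

Things in the scene. Friction and masses are not known exactly. Their poses are not given: they have to be found in the camera images.
- carousel: Fixed carousel housing: round white base 242 mm across, 24 mm high, and fixed clear cover 232 mm across, top face 95 mm above the bench. Origin: under its centre, on the turning axis; -x points out through the port, z up. Port: open sector of the cover's top and side, 40 degrees either side of -x, from 36 mm off the axis outward, grey edging 5 mm thick. Elsewhere the cover shuts the jars in.
- turntable (a joint): Angle (rad) of the turntable under the cover, counter-clockwise from above positive, reads 0 at the start whatever faces the port, free for a full turn either way, light friction (0.06 N m), stays where left; turned by the knob fixed to it. Its top is 32 mm above the bench. Six pockets every 60 degrees on an 85 mm radius: black cups, 52 mm outside, 46 mm inside diameter, 14 mm deep.
- knob (a point): Round black fluted knob with a grey top, 42 mm diameter, on the carousel's axis, from 101 to 132 mm above the bench (6 mm clear over the cover). The point: on the axis, 119 mm above the bench. It turns the turntable angle for angle and can be gripped at any yaw.
- port (a point): The fixed point in the middle of the port where the centre of a jar stands when its pocket faces squarely out of the port: 85 mm from the axis, 57 mm above the bench.
- jar_blue_centre (a point): Wanted jar: white with blue screw cap, 50 mm high; body 40 mm diameter, cap (top 16 mm) 44 mm diameter; 25 to 65 g. The point: on its axis, half-way up (25 mm above its underside); z is its upright axis. Loose in a pocket (3 mm play all round), its top 36 mm above the cup. It starts in any of the four pockets about 60 or 120 degrees either side of the port.
- jar_white_a_centre (a point): Another sample jar of the same size, all white with a white cap, loose in another pocket. The point is on its axis, half-way up.
- jar_white_b_centre (a point): Another sample jar of the same size, all white with a white cap, loose in another pocket. The point is on its axis, half-way up.
- jar_white_c_centre (a point): Another sample jar of the same size, all white with a white cap, loose in another pocket. The point is on its axis, half-way up.
- jar_white_d_centre (a point): Another sample jar of the same size, all white with a white cap, loose in another pocket. The point is on its axis, half-way up.
- pan_centre (a point): Middle of the top face of the balance's round steel pan, 110 mm across, 48 mm above the bench. The pan is sprung: above about 2 N it gives 1 mm per 1.5 N, to a stop after 5 mm. The balance is a fixed flat white box, 200 x 150 mm, 35 mm high, with a grey display panel to 43 mm at the front (-x of the point's frame); the pan lies 33 mm behind its middle.
- lab_timer: Bystander: white lab timer, 28 x 62 x 59 mm, origin under its centre.
- amber_vial: Bystander: brown bottle with black cap, 31 mm diameter, 66 mm high, origin under its centre.
- tape_roll: Bystander: roll of beige tape lying flat, 70 mm across, 25 mm high, origin under its centre.
- beaker: Bystander: clear beaker, 54 mm across, 68 mm high, origin under its centre.

How it is judged:
By the outcome, as a careful person would: the job done as asked, in the order asked, and still so for the second after the job is handed in, with the robot touching nothing.
It also fails if it takes over 58 s, if anything falls off the work surface, if the arm or the gripper's body presses on something with over 40 N, if the wrist force passes 120 N, or if a joint passes its speed limit or range.

ROBOT

A 6-joint arm with a two-finger parallel gripper is mounted at the origin on a cart in front of the work surface, level with it; the furniture and walls round the work are solid. World frame = base frame: x ahead of the robot, y to its left, z up, the work surface at z = 0. Lengths are in mm, angles in rad, forces in N, time in s.
With the tool pointing down it reaches from about 350 to 975 mm from the base axis. Payload 7.1 kg.
Tool frame: the origin (TCP) lies midway between the tips of the shut fingers; the grasp point (between the pads) lies 19 mm behind it (ctrl.grasp_offset is the distance from the TCP to the grasp point, in mm); z points along the fingers, y is the line along which they close (so a half turn about z gives the same grasp; the last joint's range is limited). The gripper opens to 88 mm and grips with 3 to 60 N. Pads are 20 mm wide; open, the fingers measure 115 mm over their backs; the gripper's body (75 mm by 178 mm) begins 61 mm behind the grasp point.
Start: joints at [1.173, 0.423, 1.63, -0, 1.089, -0.019], TCP at [231.096, 580.689, 222.675] pointing down, gripper open.
Joint ranges: [-3, 3], [-0.9, 2.11], [0.09, 2.58], [-1.31, 4.45], [0.11, 2.69], [-2.54, 2.54]. Speed limits (rad/s): [2.39, 2.39, 3.01, 3.14, 3.14, 3.14].

INTERFACE

Orientations are given as a rotation vector (axis times angle).
In Python, from workcell import ctrl gives the robot as it stands. The module is installed in compiled form; this text tells all that it offers.
- The arm moves only by the tool servo_tool, never from a script. Its argument "rows" is a list of rows, each a list of 7 numbers: the turn, a rotation vector about the tool's x, y, z as a fraction of full scale, then the shift along the tool's x, y, z as a fraction of full scale, then the finger opening in mm, from 0 to 87.8. A call has 1 to 10 rows; each row is the pose to reach, as a shift and turn from the pose commanded when the call began, along the tool's axes at that moment; what a row does not reach only later rows make up. Full scale, the value 1, is 20 cm for a shift and 1.5 rad for a turn. A row lasts 1/8 s, in which the tool goes at most 62.5 mm and 10.7 degrees, less where a joint would pass 70% of its speed; a pose out of reach is approached as far as the arm can. A call with a number of a shift or a turn outside -1 to 1 is refused whole. A call with a gripper value outside its range is refused whole. The fingers move at their own pace and stop on an object; the grip force is fixed at half the most. Time passes only in rows, so rows that repeat a pose let the fingers close. It gives the time, the measured TCP pose, the force, the opening and the grip force at its end, in the units of the state.
- ctrl.get_obs(): the state, without advancing time (a new reading comes with each control period).
- ctrl.get_image(name): name is "scene" or "side" or "wrist"; returns (picture, depth): 420x560x3 uint8, red, green, blue; 420x560 float32, mm along the optical axis (not along the pixel's ray), 0 where there is no reading.
- ctrl.camera_info(name): a dict with "intrinsics" (3x3 intrinsics, pixels), "k1" (the pictures are not rectified: a ray, as slopes to the right and down, at radius r is drawn at 1 + k1 r^2 times it, then the intrinsics apply), "R" (3x3) and "t" (3): a world point X has camera coordinates R X + t. Camera axes: x right, y down, z forward; pixel columns grow to the right and rows downward; lengths in mm; the calibration is good to about 2 mm. A picture is of the moment at which its call begins: read the wrist's pose just before it. camera_info takes no time and is no camera call; for the wrist camera it gives the pose at the moment of the call.
- ctrl.close_job(): hands the job in; it is judged then, once.
The state is a dict: "t": time; "qpos": joint angles; "qvel": joint speeds; "joint_torque": joint torques, N m; "ee_pos": TCP position; "orientation": TCP orientation; "ft_force": force on the tool from outside, world axes, zero at the start; "moment": the same for the moment, N m; "width": finger opening in mm; "grasp_force": force on a finger pad.
Only numpy, scipy, OpenCV 4.12 (cv2) and the standard library are available. Lean on these libraries where they do the work, as an engineer would, in place of code of your own. Each camera call takes 0.05 s, during which the arm holds its last target. There are 200 camera calls.

## Working session

There is one attempt and no reset: what is moved stays moved. The work goes in short steps, Python scripts to look and compute and a tool call to move; the robot and the scene stay as the last step left them, time stands still between calls to the robot, and variables do not carry over. Pictures are saved under pics/ and viewed, at most 10 in all, crops included, and the job is handed in when it is done.

Besides the shell and the picture viewer there is one more tool, called after "Request:" as name([rows], argument=value, ...), one row to a line, values as JSON. servo_tool: Moves the arm, as the interface text tells. Its arguments: {"type":"object","properties":{"rows":{"type":"array","items":{"type":"array","items":{"type":"number"}}}},"required":["rows"]}

```bash
mkdir -p pics; cat > h.py <<'E'
import numpy as np, cv2
from workcell import ctrl
from scipy.spatial.transform import Rotation as Rn
def cam(n): return ctrl.camera_info(n)
def rays(c,uv):
    K=np.array(c["intrinsics"]);uv=np.atleast_2d(uv).astype(float)
    n=cv2.undistortPoints(uv[:,None],K,np.array([c["k1"],0,0,0.])).reshape(-1,2)
    d=np.c_[n,np.ones(len(n))]; R=np.array(c["R"]);t=np.array(c["t"])
    return -R.T@t, d@R, d
def onplane(c,uv,z):
    o,D,_=rays(c,uv); return o+D*((z-o[2])/D[:,2])[:,None]
def proj(c,X):
    X=np.atleast_2d(X).astype(float);R=np.array(c["R"]);t=np.array(c["t"])
    p=X@R.T+t;n=p[:,:2]/p[:,2:];r2=(n**2).sum(1,keepdims=True)
    n=n*(1+c["k1"]*r2);K=np.array(c["intrinsics"]);return n*[K[0,0],K[1,1]]+K[:2,2]
def grab(n,save=None):
    c=cam(n);im,d=ctrl.get_image(n)
    if save: cv2.imwrite("pics/"+save,im[:,:,::-1])
    np.savez(""+n+".npz",im=im,d=d)
    return c,im,d
E
python3 - <<'E'
from h import *
for n in("scene","side","wrist"):
    c,im,d=grab(n,n+"0.png"); R=np.array(c["R"]);print(n,-R.T@c["t"],R[2].round(2),c["k1"],np.array(c["intrinsics"])[0,0])
    import pickle;pickle.dump(c,open(n+".pkl","wb"))
a=[cv2.imread(f"pics/{n}0.png") for n in("scene","side")]
o=ctrl.get_obs();print(o["ee_pos"],o["orientation"],ctrl.grasp_offset,o["t"])
E
```

```text
scene [168.69437308 742.80644405 983.26486011] [ 0.32 -0.58 -0.75] -0.145850889848487 501.7622808969477
side [   -8.28246138 -1000.75714843   723.34324444] [ 0.42  0.78 -0.46] 0.02071837779263159 521.8628994149839
wrist [162.50839351 607.56605299 383.19646478] [ 0.25 -0.1  -0.96] -0.06658804310211192 371.0131159418334
[230.94992575 580.30954586 222.08414257] [-5.91410617e-01 -3.08520336e+00  1.80474733e-03] 18.700000000000003 0.15
```

View pics/scene0.png

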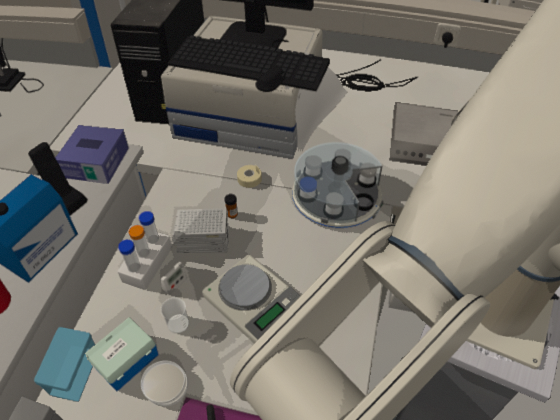

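View pics/side0.png

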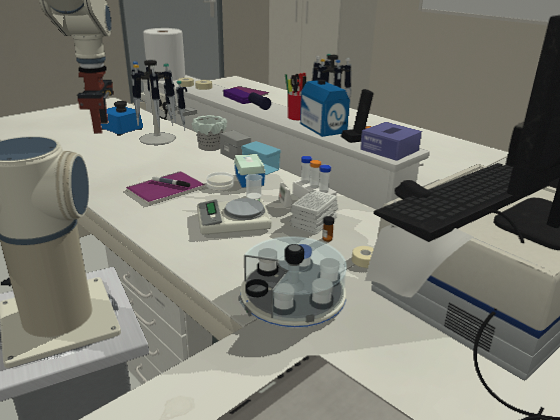

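The scene view shows the carousel at about (340,182), its knob at (341,160), the blue cap at (308,185) and the pan at (243,287). In the side view the knob is at (294,254), the pan at (245,210) and an empty cup at (257,287).

```bash
python3 - <<'E'
from h import *
import pickle
C={n:pickle.load(open(n+".pkl","rb")) for n in("scene","side","wrist")}
print("knob top",onplane(C["scene"],[341,155],132),onplane(C["side"],[294,246],132))
print("blue",onplane(C["scene"],[308,183],84),onplane(C["side"],[305,247],84))
print("pan",onplane(C["scene"],[243,287],48),onplane(C["side"],[245,210],48))
print("empty",onplane(C["side"],[257,287],46),onplane(C["scene"],[365,201],46))
a=cv2.imread("pics/scene0.png")[135:230,280:395];b=cv2.imread("pics/side0.png")[230:325,233:355]
f=lambda x:cv2.resize(x,(400,320),interpolation=cv2.INTER_CUBIC)
cv2.imwrite("pics/crop.png",np.vstack([np.hstack([f(a),f(b)]),np.hstack([cv2.resize(cv2.imread("pics/wrist0.png"),(373,280)),np.zeros((280,427,3),np.uint8)])]))
E
```

```text
knob top [[ 492.24762067 -173.11362579  132.        ]] [[ 489.31397034 -147.90262729  132.        ]]
blue [[541.45695269 -86.6021674   84.        ]] [[550.93689735 -94.15790703  84.        ]]
pan [[538.41803531 241.38357509  48.        ]] [[531.61333034 207.85753239  48.        ]]
empty [[ 401.94545147 -141.6907941    46.        ]] [[ 399.03983934 -132.35774964   46.        ]]
```

View pics/crop.png

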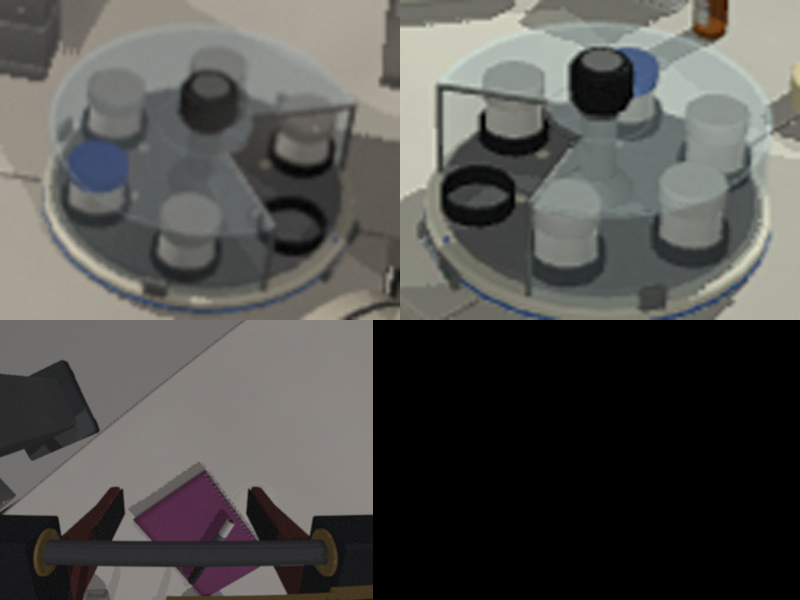

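The crops show the port's grey radial edges: scene crop roughly (355,105), (230,150) and (268,220). An empty cup and one white jar are in or near the port. The two views disagree by about 25 mm, so I'll check against depth.

```bash
python3 - <<'E'
from h import *
import pickle
for n,pts in (("scene",{"knob":(340,160),"pan":(243,287),"bench":(150,200),"blue":(308,183)}),("side",{"knob":(294,248),"pan":(245,210),"bench":(200,300),"blue":(305,248)})):
    c=pickle.load(open(n+".pkl","rb"));z=np.load(n+".npz");im,d=z["im"],z["d"]
    for k,(u,v) in pts.items():
        o,D,_=rays(c,(u,v)); print(n,k,d[v,u],(o+D[0]*d[v,u]).round(1),im[v,u])
    # pan mask by depth
    vv,uu=np.mgrid[0:420,0:560];o,D,_=rays(c,np.c_[uu.ravel(),vv.ravel()])
    P=(o+D*d.reshape(-1,1)).reshape(420,560,3);np.save(n+"P.npy",P)
    m=(abs(P[...,2]-48)<5)&(d>0)&(P[...,0]>380)&(P[...,0]<700)&(P[...,1]>100)&(P[...,1]<350)
    l,lab,st,ce=cv2.connectedComponentsWithStats(m.astype(np.uint8))
    for i in range(1,l):
        if st[i,4]>150: q=P[lab==i];print(st[i],ce[i],q.mean(0).round(1),q.min(0).round(1),q.max(0).round(1))
E
```

```text
scene knob 1258.1956 [ 486.4 -153.1  133.3] [81 81 78]
scene pan 1110.3087 [538.7 241.   47.3] [123 122 122]
scene bench 1353.2753 [9.26e+02 9.72e+01 9.00e-01] [171 164 151]
scene blue 1255.6755 [536.1 -74.6  97. ] [ 60  76 111]
[ 220  264   49   42 1594] [244.21267252 284.90464241] [539.  235.1  48.3] [485.5 177.9  43.5] [595.2 289.6  53. ]
[245 287  52  45 446] [270.12556054 309.62107623] [458.1 261.   44.7] [427.5 187.9  43. ] [488.1 323.1  50.2]
side knob 1142.5172 [ 486.  -153.9  131. ] [ 97 100  95]
side pan 1482.6444 [531.4 207.4  48.3] [151 157 156]
side bench 1220.4773 [300.6 -44.9 -20.6] [125 122 107]
side blue 1210.2395 [ 537.9 -115.5   96.3] [ 75  95 133]
[225 198  38  18 530] [243.80566038 206.45283019] [538.3 230.8  47.7] [484.7 174.9  43.1] [594.8 292.5  52.3]
```

```bash
python3 - <<'E'
from h import *
import pickle
ax=np.array([486.3,-153.3])
for n,e,pe in (("scene",[(382,166),(357,200.3)],(364,199)),("side",[(245.2,256),(272.7,290)],(257,287))):
    c=pickle.load(open(n+".pkl","rb"));im=np.load(n+".npz")["im"].astype(int)
    for p in e:
        q=onplane(c,p,95)[0,:2]-ax;print(n,"edge",q.round(1),np.hypot(*q),np.degrees(np.arctan2(q[1],q[0])))
    hsv=cv2.cvtColor(im.astype(np.uint8),cv2.COLOR_RGB2HSV)
    m=cv2.inRange(hsv,(105,75,40),(125,255,255)); u,v=proj(c,[[540,-88,84]])[0].astype(int)
    mm=np.zeros_like(m);mm[v-14:v+14,u-16:u+16]=m[v-14:v+14,u-16:u+16]
    ys,xs=np.nonzero(mm);print(len(xs),xs.min(),xs.max(),ys.min(),ys.max())
    q=onplane(c,(xs.mean(),ys.mean()),78)[0,:2]-ax;print("blue",q,np.hypot(*q),np.degrees(np.arctan2(q[1],q[0])))
    q=onplane(c,pe,46)[0,:2]-ax;print("empty",q,np.hypot(*q),np.degrees(np.arctan2(q[1],q[0])))
E
```

```text
scene edge [-91.8 -71.5] 116.32895571795339 -142.08200807157075
scene edge [-81.1  73.8] 109.68763714158253 137.707863601594
217 300 316 176 191
blue [56.88296702 63.77135693] 85.4544200187476 48.26758030200016
empty [-82.31634993  15.57184502] 83.77627243451792 169.2878973868701
side edge [-86.3  68.9] 110.45377598280713 141.38411745924506
side edge [-89.9 -74.1] 116.4816575884768 -140.4895808843014
103 300 311 244 258
blue [64.82788759 53.06541103] 83.77704254690607 39.30232856292806
empty [-84.35454853  11.6092059 ] 85.14965366683016 172.16395375421288
```

```bash
cat >> h.py <<'E'
def Rdown(yaw): # tool y at yaw (deg), z down
    a=np.radians(yaw); y=np.array([np.cos(a),np.sin(a),0]);z=np.array([0,0,-1.]);return np.c_[np.cross(y,z),y,z]
def plan(goal,yaw,R=None,p=None):
    o=ctrl.get_obs()
    R=Rn.from_rotvec(o["orientation"]).as_matrix() if R is None else R; p=np.array(o["ee_pos"]) if p is None else p
    print("t",round(o["t"],2),"at",np.array(o["ee_pos"]).round(1),"yaw",np.degrees(np.arctan2(R[1,1],R[0,1])).round(1),"q",np.round(o["qpos"],2),"w",o["width"],"F",np.round(o["ft_force"],1),o["grasp_force"])
    goal=np.array(goal,float);Rg=Rdown(yaw)
    for k in range(8):
        rv=Rn.from_matrix(R.T@Rg).as_rotvec()/1.5; s=R.T@(goal-p)/200
        f=min(1,.97/max(abs(rv).max(),abs(s).max(),1e-9))
        print("row",(rv*f).round(3).tolist(),(s*f).round(4).tolist())
        if f==1: break
        p=p+R@(s*f)*200; R=R@Rn.from_rotvec(rv*f*1.5).as_matrix()
E
python3 -c "
from h import *
plan([486,-153,222],-82)"
```

```text
t 0.15 at [230.9 580.3 222.1] yaw 68.3 q [ 1.17  0.42  1.63 -0.    1.09 -0.02] w 87.97158200162912 F [ 0.1 -0.5 -0.1] 0.0
row [-0.0, 0.0, 0.578] [-0.8397, -0.97, 0.0013]
row [-0.0, 0.0, 0.437] [-0.97, 0.0094, 0.0005]
row [-0.0, 0.0, 0.555] [-0.97, 0.7608, 0.0002]
row [-0.0, 0.0, 0.178] [-0.0288, 0.3952, 0.0]
```

Request:
servo_tool([
  [0, 0, 0.578, -0.84, -0.97, 0, 80],
  [0, 0, 0.578, -0.84, -0.97, 0, 80],
  [0, 0, 0.578, -0.84, -0.97, 0, 80],
  [0, 0, 0.578, -0.84, -0.97, 0, 80],
  [0, 0, 0.578, -0.84, -0.97, 0, 80],
  [0, 0, 0.578, -0.84, -0.97, 0, 80],
  [0, 0, 0.578, -0.84, -0.97, 0, 80],
])

```text
t: 1.02
ee_pos: [315.4, 338.9, 222.7]
orientation: [-1.829, -2.554, -0.0]
ft_force: [-0.4, 0.6, 0.3]
width: 80.5
grasp_force: 0.0
```

Request:
servo_tool([
  [0, 0, 0.437, -0.97, 0.01, 0, 80],
  [0, 0, 0.437, -0.97, 0.01, 0, 80],
  [0, 0, 0.437, -0.97, 0.01, 0, 80],
  [0, 0, 0.437, -0.97, 0.01, 0, 80],
  [0, 0, 0.437, -0.97, 0.01, 0, 80],
  [0, 0, 0.437, -0.97, 0.01, 0, 80],
])

```text
t: 1.78
ee_pos: [379.2, 156.1, 222.6]
orientation: [-2.553, -1.831, 0.0]
ft_force: [0.1, -0.0, 0.1]
width: 79.7
grasp_force: 0.0
```

Request:
servo_tool([
  [0, 0, 0.555, -0.97, 0.76, 0, 80],
  [0, 0, 0.555, -0.97, 0.76, 0, 80],
  [0, 0, 0.555, -0.97, 0.76, 0, 80],
  [0, 0, 0.555, -0.97, 0.76, 0, 80],
  [0, 0, 0.555, -0.97, 0.76, 0, 80],
  [0, 0, 0.555, -0.97, 0.76, 0, 80],
  [0, 0, 0.555, -0.97, 0.76, 0, 80],
  [0, 0, 0.555, -0.97, 0.76, 0, 80],
])

```text
t: 2.78
ee_pos: [460.1, -76.7, 222.7]
orientation: [-3.075, -0.641, 0.0]
ft_force: [0.1, -0.0, -0.0]
width: 79.8
grasp_force: 0.0
```

```bash
python3 - <<'E'
from h import *
import pickle
plan([486,-153,222],-82)
c,im,d=grab("wrist","w1.png");pickle.dump(c,open("wrist.pkl","wb"))
E
```

```text
t 2.77 at [460.1 -76.7 222.7] yaw -66.4 q [-0.19  0.19  1.97  0.    0.98  0.97] w 79.77877404454726 F [ 0.1 -0.  -0. ] 0.0
row [-0.0, 0.0, 0.181] [-0.0337, 0.4016, 0.0035]
```

View pics/w1.png

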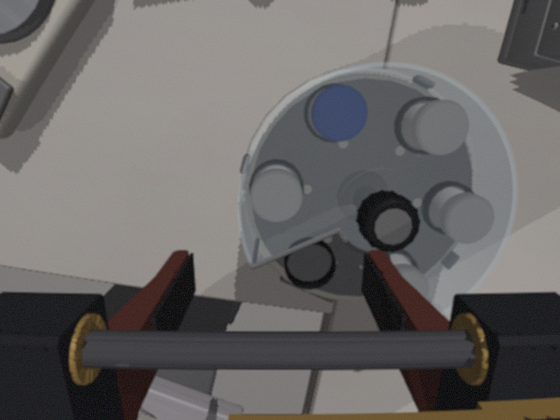

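The wrist view shows the knob top at (391,225), the blue cap at (339,112), the empty cup at (310,263) and a cover edge running to (255,262).

```bash
python3 - <<'E'
from h import *
import pickle
c=pickle.load(open("wrist.pkl","rb"));im=np.load("wrist.npz")["im"]
hsv=cv2.cvtColor(im,cv2.COLOR_RGB2HSV);m=cv2.inRange(hsv,(105,80,40),(125,255,255));m[200:]=0;m[:,:280]=0;m[:,400:]=0
cn=max(cv2.findContours(m,0,2)[0],key=cv2.contourArea);e=cv2.fitEllipse(cn);print(e)
k=onplane(c,[392,226],132)[0];print("knob",k)
ax=k[:2]
for nm,p,z in(("blue",e[0],82),("blue",e[0],76),("empty",(310,263),46),("w",(276,195),82),("edge",(255,262),95)):
    q=onplane(c,p,z)[0,:2]-ax;print(nm,q.round(1),np.hypot(*q).round(1),np.degrees(np.arctan2(q[1],q[0])).round(1))
plan([k[0],k[1],160],-82)
E
```

```text
((339.11785888671875, 112.59840393066406), (53.51911926269531, 55.65528869628906), 27.465890884399414)
knob [ 487.56103901 -153.78176084  132.        ]
blue [58.3 61.8] 84.9 46.7
blue [58.6 60.9] 84.5 46.1
empty [-79.8  20. ] 82.3 165.9
w [-22.8  80.9] 84.1 105.8
edge [-80.   75.3] 109.9 136.7
t 2.83 at [460.1 -76.8 222.7] yaw -66.5 q [-0.19  0.19  1.97  0.    0.98  0.97] w 80.62058267280395 F [1.  0.6 0.6] 0.0
row [0.0, -0.0, 0.181] [-0.0276, 0.4077, 0.3137]
```

Request:
servo_tool([
  [0, 0, 0.181, -0.0276, 0.4077, 0.2, 80],
  [0, 0, 0.181, -0.0276, 0.4077, 0.2, 80],
  [0, 0, 0.181, -0.0276, 0.4077, 0.3137, 80],
  [0, 0, 0.181, -0.0276, 0.4077, 0.3137, 80],
  [0, 0, 0.181, -0.0276, 0.4077, 0.3137, 80],
  [0, 0, 0.181, -0.0276, 0.4077, 0.3137, 80],
])

```text
t: 3.58
ee_pos: [487.9, -154.5, 160.9]
orientation: [3.134, 0.215, 0.002]
ft_force: [0.7, 0.0, 0.1]
width: 80.0
grasp_force: 0.0
```

```bash
python3 - <<'E'
from h import *
plan([487.3,-153.5,104],-82)
E
```

```text
t 3.58 at [ 487.9 -154.5  160.9] yaw -82.1 q [-0.33  0.34  1.93 -0.    0.87  1.1 ] w 80.02144665266871 F [0.7 0.  0.1] 0.0
row [0.001, -0.001, -0.002] [-0.0029, -0.0057, 0.2846]
```

Request:
servo_tool([
  [0, 0, 0, -0.003, -0.005, 0.15, 70],
  [0, 0, 0, -0.003, -0.005, 0.285, 60],
  [0, 0, 0, -0.003, -0.005, 0.285, 60],
  [0, 0, 0, -0.003, -0.005, 0.285, 36],
  [0, 0, 0, -0.003, -0.005, 0.285, 36],
  [0, 0, 0, -0.003, -0.005, 0.285, 36],
  [0, 0, 0, -0.003, -0.005, 0.285, 36],
  [0, 0, 0, -0.003, -0.005, 0.285, 36],
])

```text
t: 4.58
ee_pos: [487.6, -154.5, 104.2]
orientation: [3.133, 0.214, 0.004]
ft_force: [-1.2, -2.5, 7.7]
width: 41.4
grasp_force: 30.0
```

Request:
servo_tool([
  [0, 0, -0.1, 0, 0, 0, 36],
  [0, 0, -0.2, 0, 0, 0, 36],
  [0, 0, -0.3, 0, 0, 0, 36],
  [0, 0, -0.4, 0, 0, 0, 36],
  [0, 0, -0.5, 0, 0, 0, 36],
  [0, 0, -0.6, 0, 0, 0, 36],
  [0, 0, -0.7, 0, 0, 0, 36],
  [0, 0, -0.762, 0, 0, 0, 36],
  [0, 0, -0.762, 0, 0, 0, 36],
])

```text
t: 5.7
ee_pos: [487.7, -154.5, 104.2]
orientation: [2.518, 1.875, 0.002]
ft_force: [-0.7, -2.4, 6.8]
width: 41.6
grasp_force: 30.0
```

Request:
servo_tool([
  [0, 0, -0.1, 0, 0, 0, 36],
  [0, 0, -0.2, 0, 0, 0, 36],
  [0, 0, -0.3, 0, 0, 0, 36],
  [0, 0, -0.4, 0, 0, 0, 36],
  [0, 0, -0.5, 0, 0, 0, 36],
  [0, 0, -0.6, 0, 0, 0, 36],
  [0, 0, -0.7, 0, 0, 0, 36],
  [0, 0, -0.762, 0, 0, 0, 36],
  [0, 0, -0.762, 0, 0, 0, 36],
  [0, 0, -0.762, 0, 0, 0, 36],
])

```text
t: 6.95
ee_pos: [487.7, -154.4, 104.2]
orientation: [1.105, 2.938, -0.0]
ft_force: [-1.1, -2.4, 7.9]
width: 41.4
grasp_force: 30.0
```

```bash
python3 - <<'E'
from h import *
import pickle
plan([487.3,-153.5,104],49)
c,im,d=grab("wrist","w2.png");pickle.dump(c,open("wrist.pkl","wb"))
c,im2,d=grab("side","s2.png")
a=cv2.resize(im2[230:325,213:355],(440,300),interpolation=2)
b=cv2.resize(im,(400,300));cv2.imwrite("pics/c2.png",np.hstack([b[:,:350],a])[:,:,::-1])
E
```

```text
t 6.95 at [ 487.7 -154.4  104.2] yaw 48.8 q [-0.33  0.44  1.96 -0.    0.74 -1.18] w 41.387103138109154 F [-1.1 -2.4  7.9] 30.00118494441267
row [0.001, 0.002, -0.002] [0.0045, 0.0023, 0.0008]
```

View pics/c2.png

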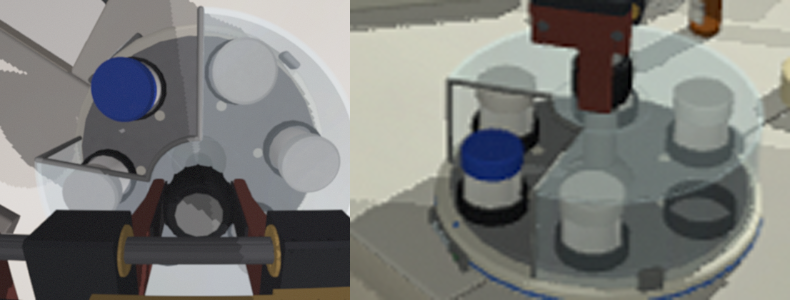

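The blue jar is in the port now: wrist crop (127,88), with edging from (201,8) to (201,135) and from (38,160) to (145,178). I'll zoom in to pick the edges accurately.

```bash
python3 -c "
import cv2
a=cv2.imread('pics/w2.png')[0:270,40:320];cv2.imwrite('pics/z2.png',cv2.resize(a,None,fx=2.2,fy=2.2,interpolation=2))"
```

```text
(no output)
```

View pics/z2.png

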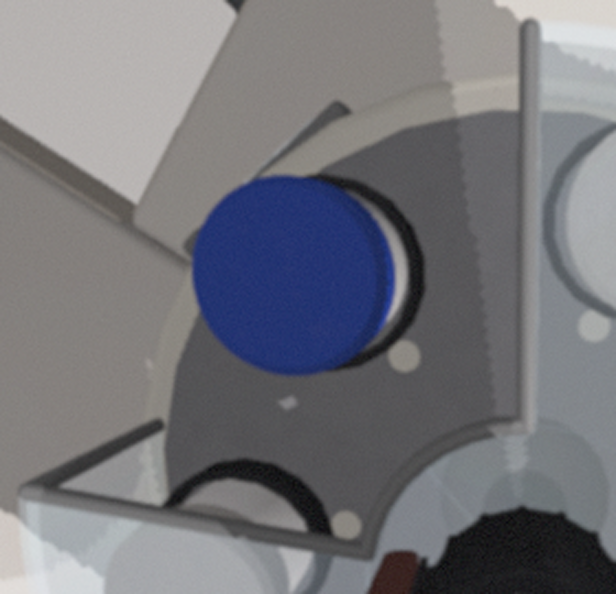

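```bash
python3 - <<'E'
from h import *
import pickle
from scipy.optimize import least_squares as LS
c=pickle.load(open("wrist.pkl","rb"))
f=lambda p:np.array(p,float)/2.2+[40,0]
on=lambda p,z:onplane(c,f(p),z)[:,:2]
R=on([(529,40),(529,130),(529,230),(529,330),(529,415)],94);L=on([(40,494),(120,508),(200,522),(280,537),(355,549)],94)
ang=[]
for E in(R,L):
    d=E[0]-E[-1];ang.append(np.degrees(np.arctan2(d[1],d[0]))%360);print(E.round(1).tolist(),ang[-1])
b=sum(ang)/2;print("bisector",b,"half",(ang[1]-ang[0])/2)
nr=lambda d:np.array([-d[1],d[0]])/np.hypot(*d)
A=np.array([nr(R[0]-R[-1]),nr(L[0]-L[-1])]);ap=np.linalg.solve(A,[A[0]@R.mean(0),A[1]@L.mean(0)]);print("apex",ap)
rim=on([(424,270),(415,225),(375,187),(325,177),(412,320),(385,352),(350,369)],46)
s=LS(lambda q:np.hypot(*(rim-q).T)-26,rim.mean(0)-[20,0]);print("cup",s.x,s.fun.round(1))
B=on([(289,275)],82)[0];print("blue",B)
for ax in([487.7,-154.4],[487.3,-153.5],ap):
    for nm,q in(("cup",s.x),("blue",B)):
        d=q-ax;print(nm,np.hypot(*d).round(1),(np.degrees(np.arctan2(d[1],d[0]))%360).round(2))
E
```

```text
[[403.8, -79.9], [416.3, -90.9], [430.7, -103.5], [445.9, -116.7], [459.4, -128.6]] 138.8390044161553
[[400.3, -223.1], [414.8, -211.5], [429.1, -200.1], [443.6, -188.9], [456.8, -178.2]] 218.51578914595348
bisector 178.67739678105437 half 39.83839236489909
apex [ 487.85757157 -153.43620433]
cup [ 403.36123649 -150.32799582] [ 0.1  1.  -0.  -1.5 -0.5 -0.6 -0.3]
blue [ 402.77157775 -149.18419359]
cup 84.4 177.24
blue 85.1 176.49
cup 84.0 177.84
blue 84.6 177.08
cup 84.6 177.89
blue 85.2 177.14
```

Request:
servo_tool([
  [0, 0, -0.008, 0, 0, 0, 36],
  [0, 0, -0.016, 0, 0, 0, 36],
  [0, 0, -0.016, 0, 0, 0, 36],
  [0, 0, -0.016, 0, 0, 0, 36],
  [0, 0, -0.016, 0, 0, 0, 70],
  [0, 0, -0.016, 0, 0, 0, 70],
  [0, 0, -0.016, 0, 0, -0.2, 70],
  [0, 0, -0.016, 0, 0, -0.35, 70],
  [0, 0, -0.016, 0, 0, -0.35, 70],
])

```text
t: 8.18
ee_pos: [488.0, -154.2, 174.8]
orientation: [1.069, 2.95, 0.0]
ft_force: [-0.2, -0.5, -0.3]
width: 69.7
grasp_force: 0.0
```

```bash
python3 - <<'E'
from h import *
import pickle
c,im,d=grab("wrist","w3.png");pickle.dump(c,open("wrist.pkl","wb"))
plan([440,-154,174],90)
cv2.imwrite('pics/z3.png',im[:,:,::-1])
hsv=cv2.cvtColor(im,cv2.COLOR_RGB2HSV);m=cv2.inRange(hsv,(105,80,40),(125,255,255))
cn=max(cv2.findContours(m,0,2)[0],key=cv2.contourArea);e=cv2.fitEllipse(cn);print(e,onplane(c,e[0],82),onplane(c,e[0],80))
E
```

```text
t 8.22 at [ 487.  -153.9  173.4] yaw 50.2 q [-0.33  0.32  1.92  0.    0.9  -1.2 ] w 69.97603553870412 F [-0.4  0.  -0.2] 0.0
row [0.0, 0.001, -0.464] [0.18, -0.151, -0.0032]
((200.33889770507812, 120.5509262084961), (65.49871063232422, 67.12100982666016), 145.06515502929688) [[ 402.87135172 -151.04364518   82.        ]] [[ 402.6516796  -151.39168587   80.        ]]
```

View pics/z3.png

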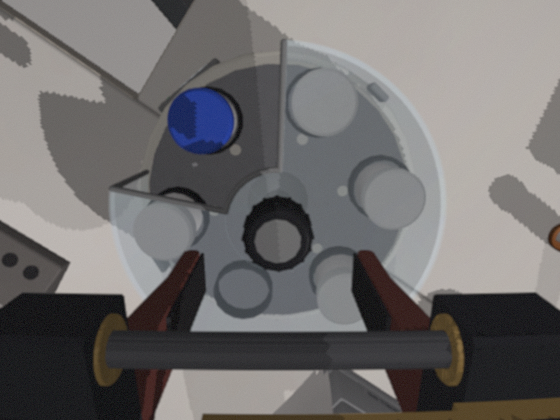

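The jar is centred in the port to within about 1 mm, at wrist pixel (200,120), with the knob released at (278,238). Next is the jar.

```bash
python3 - <<'E'
from h import *
plan([402.8,-151.4,150],89.5)
E
```

```text
t 8.22 at [ 487.  -153.9  173.4] yaw 50.2 q [-0.33  0.32  1.92  0.    0.9  -1.2 ] w 69.97603553870412 F [-0.4  0.  -0.2] 0.0
row [0.0, 0.001, -0.458] [0.3314, -0.2603, 0.1165]
```

Request:
servo_tool([
  [0, 0, -0.12, 0.1, -0.08, 0, 62],
  [0, 0, -0.24, 0.2, -0.16, 0, 62],
  [0, 0, -0.36, 0.331, -0.26, 0.05, 62],
  [0, 0, -0.458, 0.331, -0.26, 0.1165, 62],
  [0, 0, -0.458, 0.331, -0.26, 0.1165, 62],
  [0, 0, -0.458, 0.331, -0.26, 0.1165, 62],
])

```text
t: 8.98
ee_pos: [402.6, -151.3, 149.3]
orientation: [-0.017, -3.141, -0.001]
ft_force: [0.1, 0.5, 0.2]
width: 61.8
grasp_force: 0.0
```

```bash
python3 - <<'E'
from h import *
plan([402.8,-151.4,55],89.5)
c,im,d=grab("wrist")
hsv=cv2.cvtColor(im,cv2.COLOR_RGB2HSV);m=cv2.inRange(hsv,(105,80,40),(125,255,255))
cn=max(cv2.findContours(m,0,2)[0],key=cv2.contourArea);e=cv2.fitEllipse(cn);print(e,onplane(c,e[0],82))
E
```

```text
t 8.97 at [ 402.6 -151.3  149.3] yaw 89.4 q [-0.39  0.26  2.1   0.    0.78 -1.95] w 61.77019562915502 F [0.1 0.5 0.2] 0.0
row [0.0, -0.001, -0.002] [-0.0016, -0.0006, 0.4715]
((277.0836486816406, 225.52444458007812), (66.84661102294922, 68.19696044921875), 111.66433715820312) [[ 400.10326853 -152.29016874   82.        ]]
```

Request:
servo_tool([
  [0, 0, 0, 0.005, -0.003, 0.15, 62],
  [0, 0, 0, 0.005, -0.003, 0.3, 62],
  [0, 0, 0, 0.005, -0.003, 0.4, 62],
  [0, 0, 0, 0.005, -0.003, 0.47, 62],
  [0, 0, 0, 0.005, -0.003, 0.47, 62],
  [0, 0, 0, 0.005, -0.003, 0.47, 36],
  [0, 0, 0, 0.005, -0.003, 0.47, 36],
  [0, 0, 0, 0.005, -0.003, 0.47, 36],
  [0, 0, 0, 0.005, -0.003, 0.47, 36],
  [0, 0, 0, 0.005, -0.003, 0.47, 36],
])

```text
t: 10.28
ee_pos: [402.1, -152.2, 56.3]
orientation: [0.013, 3.14, -0.001]
ft_force: [-0.6, 0.9, 6.4]
width: 44.0
grasp_force: 30.0
```

Request:
servo_tool([
  [0, 0, 0, 0, 0, -0.05, 36],
  [0, 0, 0, 0, 0, -0.15, 36],
  [0, 0, 0, 0, 0, -0.25, 36],
  [0, 0, 0, 0, 0, -0.35, 36],
  [0, 0, 0, 0, 0, -0.45, 36],
  [0, 0, 0, 0, 0, -0.55, 36],
  [0, 0, 0, 0, 0, -0.55, 36],
  [0, 0, 0, 0, 0, -0.55, 36],
])

```text
t: 11.28
ee_pos: [401.1, -151.8, 165.3]
orientation: [-0.013, -3.141, -0.0]
ft_force: [-0.1, 1.0, -0.8]
width: 43.9
grasp_force: 30.0
```

```bash
python3 - <<'E'
from h import *
plan([540,234,166],89.5)
c,im,d=grab("wrist","w4.png")
c,im2,d=grab("side")
cv2.imwrite("pics/c4.png",np.hstack([cv2.resize(im,(400,300)),cv2.resize(im2[180:330,180:380],(400,300))])[:,:,::-1])
E
```

```text
t 11.28 at [ 401.1 -151.8  165.3] yaw 89.5 q [-0.39  0.23  2.09 -0.    0.82 -1.95] w 43.858052526185396 F [-0.1  1.  -0.8] 29.999959766864777
row [0.0, -0.0, 0.0] [-0.3401, 0.97, -0.0017]
row [0.0, -0.0, 0.0] [-0.3381, 0.9648, -0.0017]
```

View pics/c4.png

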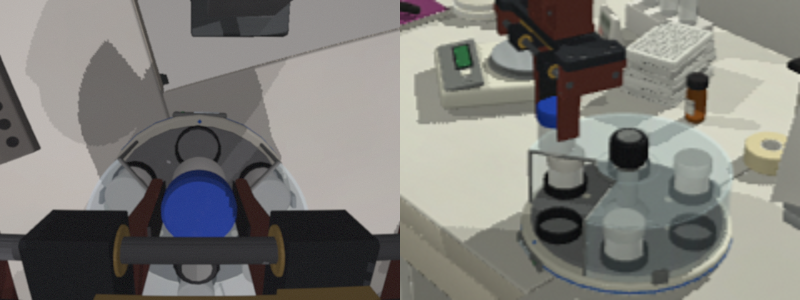

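The jar is held upright between the fingers and clear of the cover. The white jars are still seated. Next I move to the pan.

Request:
servo_tool([
  [0, 0, 0, -0.05, 0.15, 0, 36],
  [0, 0, 0, -0.13, 0.38, 0, 36],
  [0, 0, 0, -0.22, 0.62, 0, 36],
  [0, 0, 0, -0.3, 0.86, 0, 36],
  [0, 0, 0, -0.34, 0.97, 0, 36],
])

```text
t: 12.0
ee_pos: [471.3, 43.6, 164.8]
orientation: [-0.01, -3.14, -0.0]
ft_force: [0.8, -0.1, -0.8]
width: 43.8
grasp_force: 30.0
```

Request:
servo_tool([
  [0, 0, 0, -0.09, 0.25, 0, 36],
  [0, 0, 0, -0.17, 0.5, 0, 36],
  [0, 0, 0, -0.25, 0.72, 0, 36],
  [0, 0, 0, -0.3, 0.88, 0, 36],
  [0, 0, 0, -0.338, 0.965, 0, 36],
  [0, 0, 0, -0.338, 0.965, 0, 36],
  [0, 0, 0, -0.338, 0.965, 0, 36],
])

```text
t: 12.88
ee_pos: [539.6, 232.7, 165.2]
orientation: [-0.014, -3.14, 0.001]
ft_force: [0.9, 0.4, 0.3]
width: 43.7
grasp_force: 30.0
```

```bash
python3 - <<'E'
from h import *
c,im,d=grab("wrist","w5.png")
plan([540,234,76],89.5)
q=proj(c,[[540+55*np.cos(a),234+55*np.sin(a),48] for a in np.linspace(0,6.28,60)]).round().astype(int)
cv2.polylines(im,[q],True,(255,0,0),1);cv2.imwrite("pics/w5o.png",im[:,:,::-1])
E
```

```text
t 12.93 at [539.8 232.6 165.4] yaw 89.5 q [ 0.39  0.44  1.76 -0.    0.95 -1.17] w 43.33250310921221 F [-0.2  0.8  0.8] 29.999963343143463
row [-0.0, -0.001, -0.0] [-0.0015, 0.0073, 0.4468]
```

View pics/w5o.png

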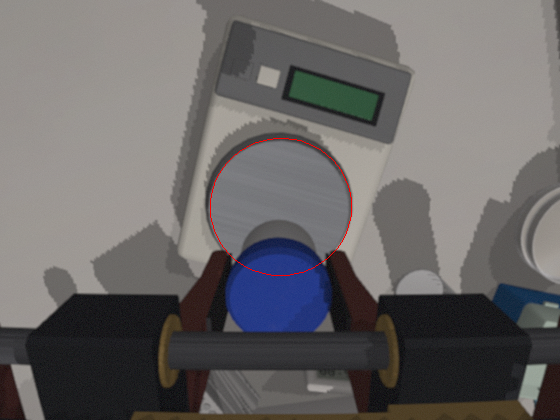

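The drawn 110 mm circle matches the pan rim, and the jar hangs over its middle. I'll lower it.

Request:
servo_tool([
  [0, 0, 0, 0, 0.006, 0.1, 36],
  [0, 0, 0, 0, 0.006, 0.2, 36],
  [0, 0, 0, 0, 0.006, 0.3, 36],
  [0, 0, 0, 0, 0.006, 0.38, 36],
  [0, 0, 0, 0, 0.006, 0.42, 36],
  [0, 0, 0, 0, 0.006, 0.445, 36],
  [0, 0, 0, 0, 0.006, 0.445, 36],
  [0, 0, 0, 0, 0.006, 0.445, 36],
])

```text
t: 13.92
ee_pos: [540.7, 235.3, 77.2]
orientation: [0.013, 3.141, 0.001]
ft_force: [0.5, 0.4, -0.5]
width: 43.9
grasp_force: 30.0
```

Request:
servo_tool([
  [0, 0, 0, 0, 0, 0.005, 36],
  [0, 0, 0, 0, 0, 0.0075, 36],
  [0, 0, 0, 0, 0, 0.01, 36],
  [0, 0, 0, 0, 0, 0.0125, 36],
  [0, 0, 0, 0, 0, 0.0125, 36],
])

```text
t: 14.55
ee_pos: [540.3, 235.1, 74.1]
orientation: [-0.013, -3.141, 0.0]
ft_force: [0.6, -0.3, -1.1]
width: 43.8
grasp_force: 30.0
```

Request:
servo_tool([
  [0, 0, 0, 0, 0, 0.0025, 36],
  [0, 0, 0, 0, 0, 0.005, 36],
  [0, 0, 0, 0, 0, 0.005, 36],
])

```text
t: 14.92
ee_pos: [540.3, 235.1, 73.1]
orientation: [-0.013, -3.141, 0.0]
ft_force: [-0.5, -0.9, 0.3]
width: 43.8
grasp_force: 30.0
```

Request:
servo_tool([
  [0, 0, 0, 0, 0, 0.0025, 36],
  [0, 0, 0, 0, 0, 0.005, 36],
  [0, 0, 0, 0, 0, 0.005, 36],
])

```text
t: 15.3
ee_pos: [540.3, 235.1, 72.3]
orientation: [0.013, 3.142, 0.0]
ft_force: [-1.5, 0.1, 1.1]
width: 43.5
grasp_force: 30.0
```

```bash
python3 -c "
from h import *
plan([540,234,72],89.5)"
```

```text
t 15.3 at [540.3 235.1  72.3] yaw 89.5 q [ 0.39  0.58  1.79 -0.    0.77 -1.17] w 43.52456330432862 F [-1.5  0.1  1.1] 30.00020742416382
row [0.0, 0.0, 0.0] [0.0015, -0.0055, 0.0014]
```

Request:
servo_tool([
  [0, 0, 0, 0, -0.003, 0.0025, 36],
  [0, 0, 0, 0, -0.003, 0.004, 36],
  [0, 0, 0, 0, -0.003, 0.004, 36],
])

```text
t: 15.68
ee_pos: [540.5, 234.7, 71.5]
orientation: [0.013, 3.141, 0.001]
ft_force: [-0.7, 1.2, 3.6]
width: 43.9
grasp_force: 30.0
```

Request:
servo_tool([
  [0, 0, 0, 0, 0, 0.0025, 36],
  [0, 0, 0, 0, 0, 0.0025, 36],
])

```text
t: 15.92
ee_pos: [540.5, 234.7, 71.0]
orientation: [0.013, 3.141, 0.001]
ft_force: [-0.7, 1.8, 3.3]
width: 43.4
grasp_force: 30.0
```

The jar is down at about 3.5 N. I'll back off slightly, open, and retreat straight up.

Request:
servo_tool([
  [0, 0, 0, 0, 0, -0.002, 36],
  [0, 0, 0, 0, 0, -0.003, 44],
  [0, 0, 0, 0, 0, -0.003, 47],
  [0, 0, 0, 0, 0, -0.003, 50],
  [0, 0, 0, 0, 0, -0.003, 56],
  [0, 0, 0, 0, 0, -0.003, 62],
  [0, 0, 0, 0, 0, -0.003, 64],
])

```text
t: 16.8
ee_pos: [540.3, 234.5, 71.4]
orientation: [-0.013, -3.141, 0.0]
ft_force: [0.3, -0.1, -0.1]
width: 63.8
grasp_force: 0.0
```

Request:
servo_tool([
  [0, 0, 0, 0, 0, -0.05, 64],
  [0, 0, 0, 0, 0, -0.15, 64],
  [0, 0, 0, 0, 0, -0.3, 64],
  [0, 0, 0, 0, 0, -0.45, 64],
  [0, 0, 0, 0, 0, -0.6, 64],
  [0, 0, 0, 0, 0, -0.6, 64],
  [0, 0, 0, 0, 0, -0.6, 64],
])

```text
t: 17.68
ee_pos: [540.0, 234.4, 191.6]
orientation: [0.013, 3.141, 0.0]
ft_force: [0.2, 0.0, -0.2]
width: 63.6
grasp_force: 0.0
```

```bash
python3 - <<'E'
from h import *
plan([540,234,190],89.5)
c,im,d=grab("wrist")
hsv=cv2.cvtColor(im,cv2.COLOR_RGB2HSV);m=cv2.inRange(hsv,(105,80,40),(125,255,255))
cn=max(cv2.findContours(m,0,2)[0],key=cv2.contourArea);e=cv2.fitEllipse(cn);print(e,onplane(c,e[0],98),onplane(c,e[0],94))
q=proj(c,[[540+55*np.cos(a),234+55*np.sin(a),48] for a in np.linspace(0,6.28,60)]).round().astype(int)
cv2.polylines(im,[q],True,(255,0,0),1)
c,i2,d=grab("side")
cv2.imwrite("pics/c6.png",np.hstack([cv2.resize(im,(400,300)),cv2.resize(i2[170:320,180:380],(400,300))])[:,:,::-1])
E
```

```text
t 17.68 at [540.  234.4 191.6] yaw 89.5 q [ 0.39  0.41  1.74 -0.    1.   -1.17] w 63.644355309700586 F [ 0.2  0.  -0.2] 0.0
row [0.0, 0.0, 0.0] [0.0, -0.002, 0.0078]
((278.36773681640625, 216.02220153808594), (59.8917236328125, 61.015167236328125), 0.5361868143081665) [[538.72272683 234.19740569  98.        ]] [[539.86027076 234.1879358   94.        ]]
```

View pics/c6.png

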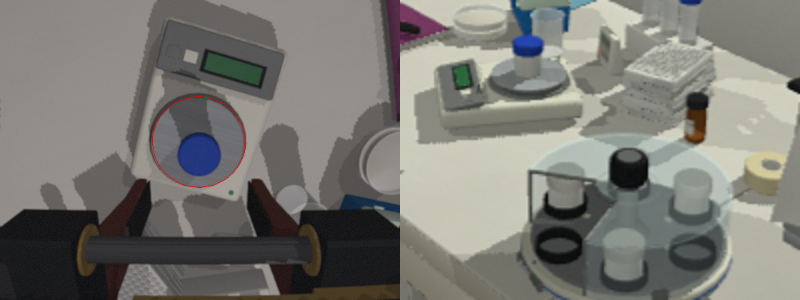

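The jar stands upright on the pan, within about 1–2 mm of its middle. The white jars are seated and the bystanders are where they were.

```bash
python3 -c "
from workcell import ctrl
print(ctrl.close_job())"
```

```text
the job is handed in; nothing more can be done
None
```

The blue-capped jar was turned to the port, lifted straight out and set upright within about 2 mm of the middle of the balance pan; the white jars and bench items look undisturbed, and I handed the job in at about 18 s.

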